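Unclip the detergent cartridge and lay it in the drip tray

TASK

Take the blue detergent cartridge out of its dosing base and lay it flat in the black drip tray, gently. It is hooked in: slide it back until you feel the sprung stop, keep it there while you tilt its front up over the orange lip, then draw it forward and up, out from under the steel keeper, without straining the clips. Leave everything else where it stands.

Things in the scene. Friction and masses are not known exactly. Their poses are not given: they have to be found in the camera images.
- base: Fixed grey dosing base, 265 x 100 mm; origin on the worktop, +x its rear, -x its front (facing the robot within 20 deg). Plate x -125 to 140 mm, top (cartridge rests on it) at z 10 mm; side walls x -50 to 60, up to z 35, leave 3 mm beside the cartridge. Lip, keeper and stop are one clip, now fixed, pre-set anywhere within +-12 mm along x; that setting is not reported: feel for it.
- lip (a point): Base point at the mean place (z 28 mm) of the top rear edge of the orange lip over the cartridge's nose; true edge up to 12 mm before or behind, along base x. Lip 50 mm wide, 35 mm long, underside z 22, top z 28 mm: nose has 4 mm play below it. Nose starts 1 to 28 mm under the lip; with the cartridge back on the stop it is 1.5 mm clear of it.
- keeper (a point): Base point at the mean place (z 25 mm) of the lower front edge of the steel keeper over the tongue; true edge up to 12 mm before or behind. 56 mm wide, underside z 25, top z 30: tongue has 7 mm play. Always 159.5 mm behind the lip's rear edge. On the stop the tongue is 20 mm under it and the cartridge can tilt to about 17 deg (10 is plenty; its front then stands 31 mm up).
- stop (a point): Base point at the mean place of the face of the black sprung stop under the keeper (40 mm wide, z 11 to 22 mm); true face up to 12 mm before or behind, 20 mm behind the keeper's edge. The cartridge must slide back 3 to 29 mm to meet it. Preload 2 N, 4 N/mm for 3 mm, then solid: push 4 to 10 N. Rubbing on the plate costs 1 to 6 N; none if raised 1 to 2 mm. Over 25 N strains the clips.
- handle (a point): Centre of the blue cartridge's white upright handle, 44 (x) x 14 (y) x 40 (z) mm, on the middle of its body (120 x 64 x 45 mm). Axes: +x to the tongue (rear), -x to the nose, z up. Cartridge underside 65 mm below, body top 20 mm below this point. 0.28 to 0.56 kg, centre of mass near under the handle. Pinch across y from above. Starts flat on the plate, in line with the base.
- nose (a point): Middle of the front end of the blue cartridge's nose: bar 36 mm wide, 8 mm thick, flush with the underside, 30 mm forward of the body; 90 mm before and 61 mm below the handle's centre. Axes as the handle.
- tongue (a point): Middle of the rear end of the blue cartridge's tongue: bar 36 mm wide, 8 mm thick, flush with the underside, 28 mm behind the body; 88 mm behind and 61 mm below the handle's centre. Axes as the handle.
- tray: Fixed open black drip tray, 240 (x) x 130 (y) x 20 mm high, walls and floor 5 mm; origin on the worktop under its centre. The 178 mm long cartridge lies along its x, either way round.
- cartridge: The whole blue cartridge; origin under the middle of its body, 65 mm below the handle's centre; axes as the handle's.
- cup: clear plastic dosing cup, 56 mm across, 50 mm high, bystander; origin under its centre
- softener: white bottle, 72 mm across, 190 mm high, bystander; origin under its centre
- brush: hand brush lying on the worktop, bystander; origin in its underside
- bowl: wooden bowl, 110 mm across, 50 mm high, bystander; origin under its centre
- spare: spare cartridge in grey, same shape as the blue one, on the worktop, bystander; origin under the middle of its body
- plant: artificial grass in a black pot, pot 100 mm across and 90 mm high, bystander; origin under its centre
There are look-alikes about, which are no part of the job. Of the things that look like the cartridge, the smallest one is meant.

How it is judged:
By the outcome, as a careful person would: the job done as asked, in the order asked, and still so for the second after the job is handed in, with the robot touching nothing.
It also fails if it takes over 50 s, if anything falls off the work surface, if the arm or the gripper's body presses on something with over 40 N, if the wrist force passes 120 N, or if a joint passes its speed limit or range.

ROBOT

A 6-joint arm with a two-finger parallel gripper is mounted at the origin on the work surface. World frame = base frame: x ahead of the robot, y to its left, z up, the work surface at z = 0. Lengths are in m, angles in rad, forces in N, time in s.
With the tool pointing down it reaches from about 0.3 to 0.875 m from the base axis. Payload 6.4 kg.
Tool frame: the origin (TCP) lies at the very end of the fingers, on their centre line; the grasp point (between the pads) lies 19 mm behind it; z points along the fingers, y is the line along which they close (so a half turn about z gives the same grasp; the last joint's range is limited). The gripper opens to 85 mm and grips with 20 to 120 N. Pads are 22 mm wide; open, the fingers measure 114 mm over their backs; the gripper's body (76 mm by 85 mm) begins 54 mm behind the grasp point. The pads swing forward as they close: fully open they stand 13 mm farther back than shut.
Start: joints at [1.012, 0.181, 1.607, -0, 1.354, -0.206], TCP at [0.199, 0.54, 0.208] pointing down, gripper open.
Joint ranges: [-2.99, 2.99], [-0.89, 2.07], [0.3, 2.58], [-1.14, 4.28], [0, 2.63], [-3.12, 3.12]. Speed limits (rad/s): [2.57, 2.57, 3.01, 3.14, 3.14, 3.14].

INTERFACE

Orientations are given as a unit quaternion [w, x, y, z].
In Python, from workcell import sensors, optics, arm gives the robot as it stands.
- The arm moves only by the tool send_rows, never from a script. Its argument "steps" is a list of rows, each an object with "travel": the shift along the tool's x, y, z in cm, a list of three; "roll": the turn about the tool's z in rad. In form: [{"travel": [tx, ty, tz], "roll": roll}, ...]. A call has 1 to 5 rows; each row is the pose to reach, as a shift and turn from the pose commanded when the call began, along the tool's axes at that moment; what a row does not reach only later rows make up. A row lasts 1/12 s, in which the tool goes at most 41.7 mm and 7.16 degrees, less where a joint would pass 70% of its speed; a pose out of reach is approached as far as the arm can. A call with a gripper value outside its range is refused whole. "gripper" is the closure, from 0 (fully open) to 1 (shut), set as the call begins (left out, the last holds). The fingers move at their own pace and stop on an object; "force" is the grip in N (left out, the last holds). Time passes only in rows, so rows that repeat a pose let the fingers close. It gives the time, the measured TCP pose, the force, the opening and the grip force at its end, in the units of the state.
- sensors.observe(): the state, without advancing time (a new reading comes with each control period).
- optics.read_camera(name): name is "scene" or "top" or "wrist"; returns (picture, depth): 480x640x3 uint8, blue, green, red; 480x640 float32, m along the optical axis (not along the pixel's ray), 0 where there is no reading.
- optics.calibration(name): a dict with "camera_matrix" (3x3 intrinsics, pixels), "D" ([k1, k2, p1, p2, k3] as OpenCV has them; the pictures are not rectified), "camera_from_world" (4x4, takes a point from world to camera coordinates); the wrist camera has in their place "tool_from_camera" (4x4, takes a point from camera to tool coordinates, whose origin is the TCP and whose axes are the flange's). Camera axes: x right, y down, z forward; pixel columns grow to the right and rows downward; lengths in m; the calibration is good to about 2 mm. A picture is of the moment at which its call begins: read the wrist's pose just before it. calibration takes no time and is no camera call.
- arm.hand_in(): hands the job in; it is judged then, once.
The state is a dict: "t": time; "joint_pos": joint angles; "joint_vel": joint speeds; "joint_torque": joint torques, N m; "tcp_pos": TCP position; "tool_rot": TCP orientation; "wrist_force": force on the tool from outside, world axes, zero at the start; "ft_torque": the same for the moment, N m; "finger_gap": finger opening in m; "gripper_force": force on a finger pad.
Only numpy, scipy, OpenCV 4.12 (cv2) and the standard library are available. Lean on these libraries where they do the work, as an engineer would, in place of code of your own. Each camera call takes 0.05 s, during which the arm holds its last target. There are 200 camera calls.

## Working session

There is one attempt and no reset: what is moved stays moved. The work goes in short steps, Python scripts to look and compute and a tool call to move; the robot and the scene stay as the last step left them, time stands still between calls to the robot, and variables do not carry over. Pictures are saved under pics/ and viewed, at most 10 in all, crops included, and the job is handed in when it is done.

Besides the shell and the picture viewer there is one more tool, called after "Request:" as name(argument=value, ...) on one line, values as JSON. send_rows: Moves the arm, as the interface text tells. Its arguments: {"type":"object","properties":{"steps":{"type":"array","items":{"type":"object","properties":{"travel":{"type":"array","items":{"type":"number"}},"roll":{"type":"number"}}}},"gripper":{"type":"number"},"force":{"type":"number"}},"required":["steps"]}

```bash
mkdir -p pics; cat > h.py <<'E'
import numpy as np, cv2
from workcell import sensors, optics, arm
def world(name,px,depth,pose=None):
    c=optics.calibration(name);K=np.array(c["camera_matrix"]);D=np.array(c["D"])
    px=np.array(px,float).reshape(-1,1,2)
    n=cv2.undistortPoints(px,K,D)[:,0]
    d=np.atleast_1d(depth)[:,None]
    p=np.hstack([n*d,d,np.ones_like(d)])
    if name=="wrist": raise SystemExit
    return (np.linalg.inv(np.array(c["camera_from_world"]))@p.T).T[:,:3]
def wplane(name,px,z):
    a=world(name,px,np.ones(len(px)));b=world(name,px,2*np.ones(len(px)))
    s=(z-a[:,2])/(b[:,2]-a[:,2]);return a+s[:,None]*(b-a)
E
python3 - <<'E'
from h import *
for n in("scene","top"):
    p,d=optics.read_camera(n);cv2.imwrite(f"pics/{n}.png",p);np.save(f"{n}.npy",d)
    c=optics.calibration(n);print(n,np.linalg.inv(np.array(c["camera_from_world"])).round(3))
print(sensors.observe())
E
```

```text
scene [[-0.845  0.403 -0.352  1.007]
 [ 0.535  0.644 -0.546  0.743]
 [ 0.007 -0.65  -0.76   1.098]
 [ 0.     0.     0.     1.   ]]
top [[-0.014 -0.983  0.183  0.328]
 [-1.     0.011 -0.02   0.039]
 [ 0.018 -0.183 -0.983  1.282]
 [ 0.     0.     0.     1.   ]]
{'t': 0.1, 'joint_pos': array([ 1.01171583e+00,  1.81488066e-01,  1.60792970e+00,  1.65968792e-05,
        1.35375315e+00, -2.06277649e-01]), 'joint_vel': array([ 1.20187415e-03, -1.66185145e-03, -1.79757663e-03, -1.81512319e-03,
       -1.55151070e-03, -9.35986729e-05]), 'joint_torque': array([ 8.13910833e-05, -4.45880949e+01, -3.52231336e+01, -3.22948645e-04,
        4.20459794e-03, -2.05373476e-05]), 'tcp_pos': array([0.19835885, 0.53913872, 0.20715178]), 'tool_rot': array([-3.02184115e-04,  1.75489697e-01,  9.84480951e-01, -7.29027590e-04]), 'wrist_force': array([ 0.10781442, -0.0991078 ,  0.3982372 ]), 'ft_torque': array([-5.82864308e-05,  1.64622551e-03,  1.02119701e-03]), 'gripper_force': 0.0, 'finger_gap': 0.08562326712435674}
```

View pics/top.png

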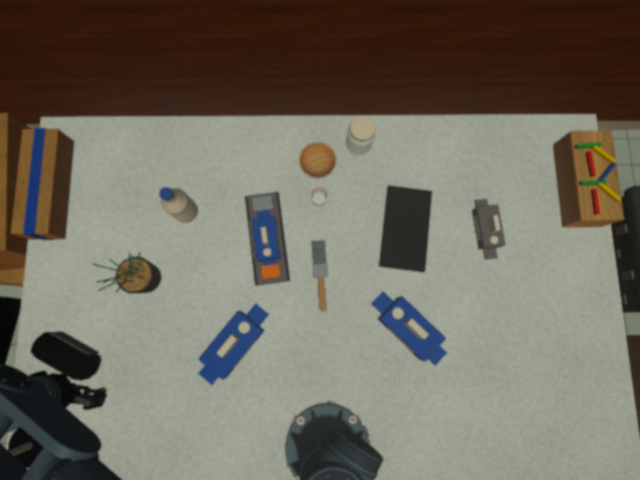

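View pics/scene.png

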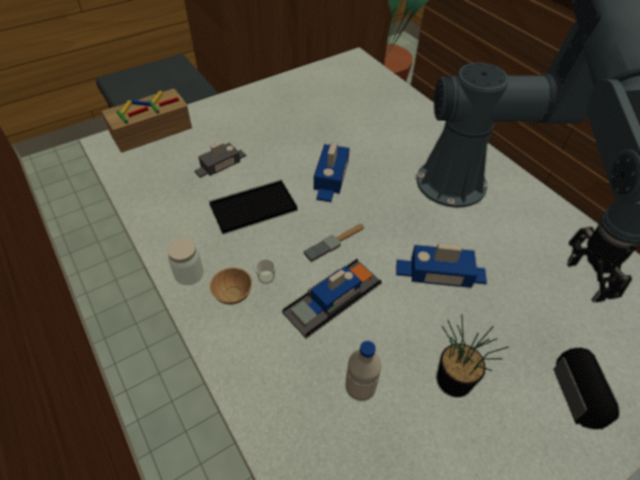

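Top view: there are three blue candidates: (266,237) in the grey base, (233,345) and (409,328) lying loose. The one in the base is visibly smallest and sits under the orange lip (270,270), so it is the one meant. The tray is at (406,228). I'll confirm with an enlarged crop.

```bash
python3 - <<'E'
from h import *
p=cv2.imread("pics/top.png")
a=cv2.resize(p[185:291,235:345],None,fx=5.4,fy=5.4,interpolation=cv2.INTER_CUBIC)
cv2.imwrite("pics/crop1.png",a);print(a.shape)
s=cv2.imread("pics/scene.png")
cv2.imwrite("pics/crop2.png",cv2.resize(s[250:340,275:390],None,fx=6.5,fy=6.5,interpolation=cv2.INTER_CUBIC))
d=np.load("top.npy")
print(world("top",[(265,237)],d[237,265]),world("top",[(406,228)],d[228,406]))
print("tray",wplane("top",[(387,186),(432,190),(425,271),(379,267)],.02).round(4))
print("base",wplane("top",[(246,195),(280,192),(289,281),(256,285)],.01).round(4))
E
```

```text
(572, 594, 3)
[[0.55304509 0.15668901 0.09728623]] [[ 0.59258091 -0.2433868   0.00629966]]
tray [[ 0.7158 -0.1908  0.02  ]
 [ 0.7025 -0.3224  0.02  ]
 [ 0.465  -0.2881  0.02  ]
 [ 0.4779 -0.1581  0.02  ]]
base [[0.6952 0.2217 0.01  ]
 [0.7034 0.1225 0.01  ]
 [0.4424 0.0968 0.01  ]
 [0.4323 0.1897 0.01  ]]
```

View pics/crop1.png

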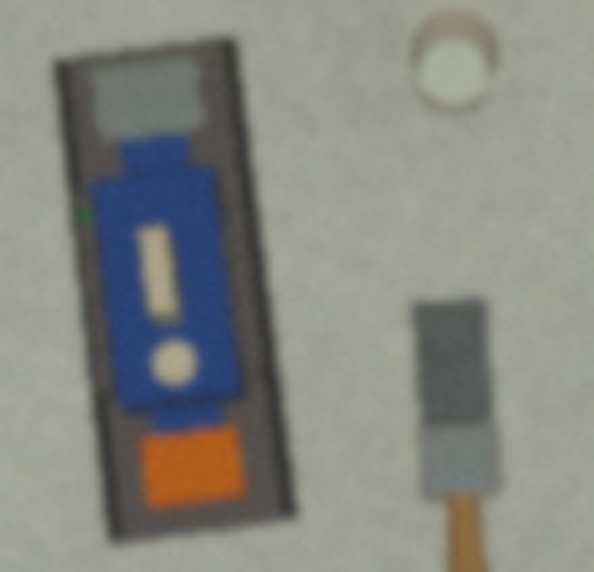

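View pics/crop2.png

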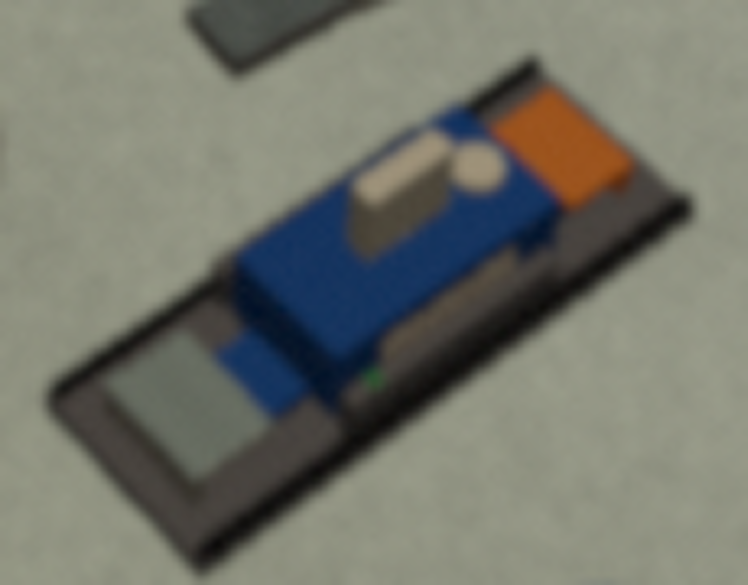

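Both crops agree. The cartridge in the base has its nose under the orange lip and its tongue under the grey keeper, and its handle top is centred at about (264,234.5) in the top image. Depth there gives z≈0.097 against 0.095 expected. I'll move above it now and refine with the wrist camera.

```bash
cat >> h.py <<'E'
from scipy.spatial.transform import Rotation as Ro
def state():
    s=sensors.observe();q=s["tool_rot"];return s,Ro.from_quat([q[1],q[2],q[3],q[0]]).as_matrix()
def to(xyz,yaw):  # yaw: world angle (deg) of tool x
    s,R=state();d=R.T@(np.array(xyz)-s["tcp_pos"])*100
    a=np.degrees(np.arctan2(R[1,0],R[0,0]));e=(yaw-a+180)%360-180
    print("travel",d.round(3),"roll",round(-np.radians(e),4),"len",np.linalg.norm(d).round(2))
def wristw(px,z):
    s,R=state();c=optics.calibration("wrist");T=np.array(c["tool_from_camera"])
    n=cv2.undistortPoints(np.array(px,float).reshape(-1,1,2),np.array(c["camera_matrix"]),np.array(c["D"]))[:,0]
    r=(R@T[:3,:3]@np.c_[n,np.ones(len(n))].T).T;o=R@T[:3,3]+s["tcp_pos"]
    return o+((z-o[2])/r[:,2])[:,None]*r
E
python3 - <<'E'
from h import *
print(wplane("top",[(264.1,234.5)],.095)); print(optics.calibration("wrist")["tool_from_camera"])
to([.553,.158,.26],186.3)
E
```

```text
[[0.56033631 0.15937906 0.095     ]]
[[-8.74360448e-04 -9.62166025e-01 -2.72462429e-01  6.94513833e-02]
 [ 9.99997846e-01 -3.28332680e-04 -2.04963310e-03 -1.03455081e-04]
 [ 1.88262902e-03 -2.72463634e-01  9.62164239e-01 -1.66319980e-01]
 [ 0.00000000e+00  0.00000000e+00  0.00000000e+00  1.00000000e+00]]
travel [-46.448 -23.52   -5.264] roll -0.4628 len 52.33
```

Request:
send_rows(steps=[{"travel": [-3.0,-1.5,-1.0]},{"travel": [-6.0,-3.0,-2.0]},{"travel": [-9.0,-4.5,-3.0]},{"travel": [-12.0,-6.0,-4.0]},{"travel": [-15.5,-7.8,-5.0]}], gripper=0)

```text
invalid input
```

Request:
send_rows(steps=[{"travel": [-3.1,-1.6,0]},{"travel": [-6.2,-3.2,0]},{"travel": [-9.3,-4.8,0]},{"travel": [-12.4,-6.4,0]},{"travel": [-15.5,-7.8,0]}])

```text
invalid input
```

Request:
send_rows(steps=[{"travel": [-3.1,-1.6,0],"roll": -0.1},{"travel": [-6.2,-3.2,0],"roll": -0.2},{"travel": [-9.3,-4.8,0],"roll": -0.3},{"travel": [-12.4,-6.4,0],"roll": -0.4},{"travel": [-15.5,-7.8,0],"roll": -0.463}])

```text
t: 0.52
tcp_pos: [0.3175, 0.4113, 0.2076]
tool_rot: [-0.0, -0.058, 0.998, -0.0]
wrist_force: [0.2, 0.2, -0.7]
finger_gap: 0.0852
gripper_force: 0.0
```

```bash
python3 - <<'E'
from h import *
s,R=state();p,d=optics.read_camera("wrist");cv2.imwrite("pics/w1.png",p);print(s["tcp_pos"],s["joint_vel"].round(2),s["t"],R[:,0].round(3))
np.save("w1.npy",d)
E
```

```text
[0.31751038 0.41128823 0.20757532] [-0.81 -0.13  0.14  0.   -0.01 -1.49] 0.5167 [-0.993 -0.116  0.001]
```

View pics/w1.png

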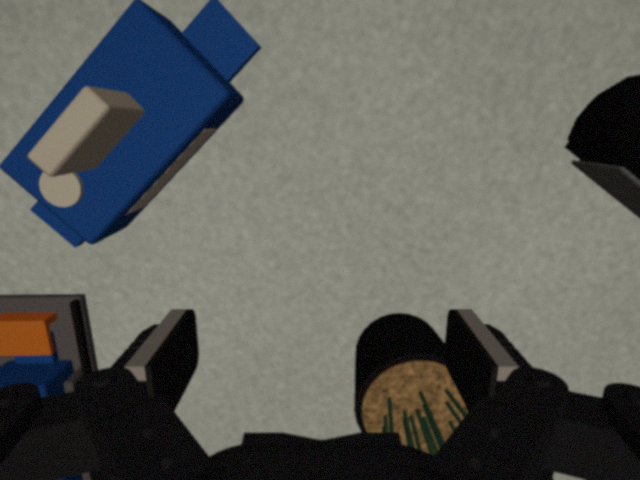

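The first two calls were refused because every row needs "roll", so the arm moved only a third of the way. The wrist picture shows a loose larger cartridge (120,120), part of the base at lower left and the plant pot (405,390), with nothing touched. I'll carry on.

```bash
python3 - <<'E'
from h import *
to([.545,.158,.26],186.3)
E
```

```text
travel [-19.295 -27.399  -5.11 ] roll 0.0054 len 33.9
```

Request:
send_rows(steps=[{"travel": [-0.5,-2.7,-2.0],"roll": 0},{"travel": [-2.0,-5.4,-4.0],"roll": 0},{"travel": [-4.0,-8.1,-5.1],"roll": 0},{"travel": [-6.5,-10.8,-5.1],"roll": 0},{"travel": [-9.0,-13.5,-5.1],"roll": 0}], gripper=0)

```text
t: 0.98
tcp_pos: [0.4226, 0.2878, 0.2601]
tool_rot: [0.001, -0.055, 0.998, 0.0]
wrist_force: [0.2, -0.3, -0.2]
finger_gap: 0.0856
gripper_force: 0.0
```

Request:
send_rows(steps=[{"travel": [-2.2,-2.8,0],"roll": 0},{"travel": [-4.4,-5.6,0],"roll": 0},{"travel": [-6.6,-8.4,0],"roll": 0},{"travel": [-8.8,-11.2,0],"roll": 0},{"travel": [-8.8,-11.2,0],"roll": 0}])

```text
t: 1.4
tcp_pos: [0.5247, 0.1824, 0.2583]
tool_rot: [0.0, -0.052, 0.999, -0.001]
wrist_force: [0.2, 0.5, 0.2]
finger_gap: 0.0856
gripper_force: 0.0
```

```bash
python3 - <<'E'
from h import *
s,R=state();p,d=optics.read_camera("wrist");cv2.imwrite("pics/w2.png",p);print(s["tcp_pos"],s["joint_vel"].round(2),s["t"],R[:,0].round(3))
s,R=state();print(s["tcp_pos"],s["joint_vel"].round(2))
np.save("w2.npy",d)
E
```

```text
[0.52469212 0.18243509 0.25830982] [ 0.07 -0.03  0.04  0.05  0.03  0.08] 1.4 [-0.995 -0.104 -0.001]
[0.52273902 0.1845126  0.25818615] [ 0.06 -0.03  0.03  0.02  0.02  0.03]
```

View pics/w2.png

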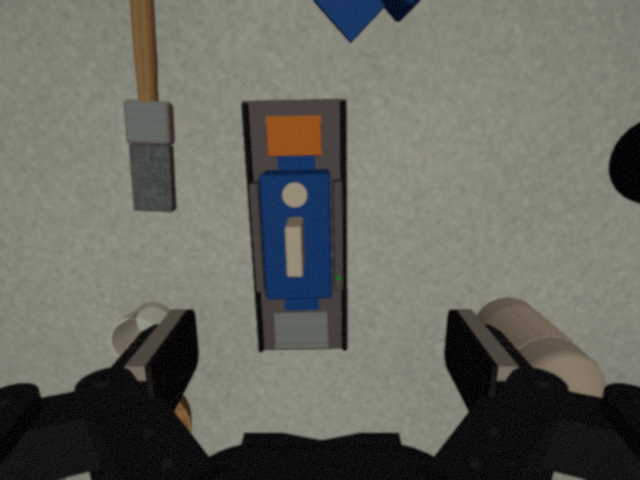

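The wrist view is clear: handle top about (294,251), lip rear edge about (294,156), keeper front edge about (300,312). The arm was still settling, so I'll take another frame and measure in code.

```bash
python3 - <<'E'
from h import *
optics.read_camera("wrist")
s,R=state();p,d=optics.read_camera("wrist");cv2.imwrite("pics/w3.png",p);print(s["tcp_pos"],s["joint_vel"].round(2))
np.save("w3.npy",d)
a=cv2.resize(p[90:360,225:365],None,fx=2.2*1.94/2*1.0,fy=2.2*1.94/2,interpolation=cv2.INTER_CUBIC);cv2.imwrite("pics/crop3.png",a);print(a.shape, 2.2*.97)
hsv=cv2.cvtColor(p,cv2.COLOR_BGR2HSV)
roi=p[205:300,270:320].astype(int)
m=(roi[...,2]>roi[...,0]+5)&(roi[...,2]>150)
n,l,st,ce=cv2.connectedComponentsWithStats(m.astype(np.uint8))
for i in range(1,n):
    if st[i,4]>50:
        ys,xs=np.nonzero(l==i);r=cv2.minAreaRect(np.c_[xs+270,ys+205].astype(np.float32));print(st[i,4],r)
        print(wristw(cv2.boxPoints(r),.095).round(4), wristw([r[0]],.095).round(4))
E
```

```text
[0.52151132 0.18598445 0.2582029 ] [ 0.04 -0.02  0.02  0.01  0.    0.  ]
(576, 299, 3) 2.134
322 ((287.8739013671875, 254.46881103515625), (45.18547821044922, 10.921607971191406), 87.95458984375)
[[0.5389 0.156  0.095 ]
 [0.5376 0.1649 0.095 ]
 [0.5765 0.1697 0.095 ]
 [0.5779 0.1606 0.095 ]] [[0.5574 0.1628 0.095 ]]
```

View pics/crop3.png

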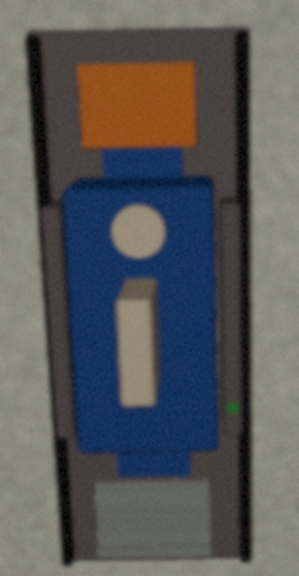

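```bash
python3 - <<'E'
from h import *
f=lambda L:[(225+x/2.134,90+y/2.134) for x,y in L]
s,R=state();print(s["tcp_pos"],s["joint_vel"].round(2))
h=wristw(f([(117,299),(154,297),(157,405),(122,407)]),.095);print("handle",h.round(4),h.mean(0).round(4))
print("lip rear",wristw(f([(80,148),(196,147)]),.028).round(4),"keeper",wristw(f([(95,481),(210,480)]),.03).round(4))
print("body top front/rear",wristw(f([(70,190),(213,190),(77,451),(218,450)]),.055).round(4))
b=wristw(f([(30,32),(247,30),(68,560),(248,558)]),.012);print("base",b.round(4))
v=b[2]+b[3]-b[0]-b[1];print("yaw",np.degrees(np.arctan2(v[1],v[0])))
v=h[2]+h[3]-h[0]-h[1];print("yaw h",np.degrees(np.arctan2(v[1],v[0])))
np.save("pose.npy",h.mean(0))
E
```

```text
[0.52084114 0.18693318 0.25836318] [ 0.03 -0.02  0.01 -0.    0.   -0.  ]
handle [[0.5374 0.1544 0.095 ]
 [0.5351 0.1684 0.095 ]
 [0.5788 0.1737 0.095 ]
 [0.5811 0.16   0.095 ]] [0.5581 0.1641 0.095 ]
lip rear [[0.4884 0.1277 0.028 ]
 [0.4825 0.1783 0.028 ]] keeper [[0.6461 0.1463 0.03  ]
 [0.6396 0.2018 0.03  ]]
body top front/rear [[0.5035 0.1283 0.055 ]
 [0.497  0.1872 0.055 ]
 [0.62   0.1393 0.055 ]
 [0.6126 0.2023 0.055 ]]
base [[0.4421 0.1002 0.012 ]
 [0.4309 0.1953 0.012 ]
 [0.7013 0.1342 0.012 ]
 [0.69   0.2273 0.012 ]]
yaw 7.253534777051023
yaw h 7.040642049272865
```

```bash
python3 - <<'E'
from h import *
to([.5545,.1622,.13],187.1)
E
```

```text
travel [-3.097 -2.83  12.83 ] roll -0.015 len 13.5
```

Request:
send_rows(steps=[{"travel": [-1.0,-1.0,3.0],"roll": 0},{"travel": [-2.0,-2.0,6.0],"roll": 0},{"travel": [-3.0,-2.7,9.0],"roll": -0.015},{"travel": [-3.0,-2.7,11.5],"roll": -0.015},{"travel": [-3.0,-2.7,12.8],"roll": -0.015}])

```text
t: 1.97
tcp_pos: [0.5512, 0.1643, 0.1273]
tool_rot: [-0.003, -0.063, 0.998, 0.0]
wrist_force: [-1.0, 0.0, -0.2]
finger_gap: 0.0855
gripper_force: 0.0
```

Request:
send_rows(steps=[{"travel": [0,0,0],"roll": 0},{"travel": [0,0,0],"roll": 0},{"travel": [0,0,0],"roll": 0},{"travel": [0,0,0],"roll": 0}])

```text
t: 2.3
tcp_pos: [0.5553, 0.1641, 0.1334]
tool_rot: [0.002, -0.063, 0.998, 0.0]
wrist_force: [0.7, 0.5, -0.3]
finger_gap: 0.0852
gripper_force: 0.0
```

```bash
python3 - <<'E'
from h import *
s,R=state();print(s["tcp_pos"],s["wrist_force"]);to([.5545,.1622,.063],187.1)
p,d=optics.read_camera("wrist");np.save("w4.npy",d);cv2.imwrite("pics/w4.png",p[0:480:1])
E
```

```text
[0.55525768 0.1640917  0.13336832] [ 0.65766386  0.45893473 -0.29206298]
travel [ 0.126 -0.177  7.036] roll 0.0021 len 7.04
```

View pics/w4.png

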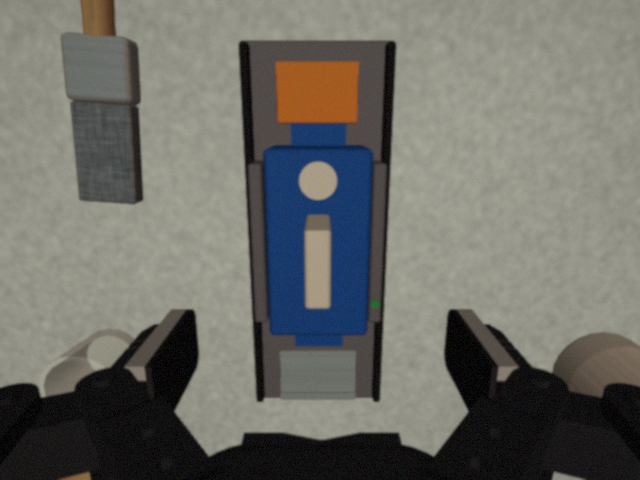

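The handle top spans (304–331, 230–309), centred between the fingers, and the base sits symmetric in the view, so the yaw is aligned.

```bash
python3 - <<'E'
from h import *
s,R=state();print(s["tcp_pos"],s["joint_vel"].round(3))
h=wristw([(305,230),(331,230),(331,309),(304,309)],.095);c=h.mean(0);print("handle",h.round(4),c.round(4))
print("lip",wristw([(276,123),(359,122)],.028).mean(0).round(4),"keep",wristw([(280,350),(355,350)],.03).mean(0).round(4))
print("nose/tongue body",wristw([(320,147),(320,334)],.055).round(4))
u=np.array([np.cos(np.radians(7.1)),np.sin(np.radians(7.1)),0])
t=c-.004*u;t[2]=.063;print(t);to(t,187.1)
E
```

```text
[0.55520788 0.16394424 0.13318741] [-0.004  0.004  0.006 -0.001 -0.004 -0.001]
handle [[0.5383 0.1533 0.095 ]
 [0.5366 0.1663 0.095 ]
 [0.5798 0.1721 0.095 ]
 [0.5816 0.1577 0.095 ]] [0.5591 0.1624 0.095 ]
lip [0.4856 0.1525 0.028 ] keep [0.6432 0.172  0.03  ]
nose/tongue body [[0.4988 0.1559 0.055 ]
 [0.6167 0.1706 0.055 ]]
[0.555126   0.16185584 0.063     ]
travel [ 0.06  -0.205  7.019] roll 0.0019 len 7.02
```

Request:
send_rows(steps=[{"travel": [0,-0.2,2.0],"roll": 0},{"travel": [0,-0.2,4.0],"roll": 0},{"travel": [0,-0.2,5.5],"roll": 0},{"travel": [0,-0.2,6.5],"roll": 0},{"travel": [0,-0.2,7.0],"roll": 0}])

```text
t: 2.77
tcp_pos: [0.554, 0.1614, 0.0604]
tool_rot: [-0.0, -0.063, 0.998, 0.0]
wrist_force: [-0.3, -0.3, -0.3]
finger_gap: 0.0855
gripper_force: 0.0
```

Request:
send_rows(steps=[{"travel": [0,0,0],"roll": 0},{"travel": [0,0,0],"roll": 0},{"travel": [0,0,0],"roll": 0}])

```text
t: 3.02
tcp_pos: [0.5553, 0.1615, 0.0623]
tool_rot: [0.001, -0.063, 0.998, 0.0]
wrist_force: [0.3, -0.2, 0.2]
finger_gap: 0.0852
gripper_force: 0.0
```

```bash
python3 - <<'E'
from h import *
s,R=state();print(s["tcp_pos"],s["wrist_force"]);to([.5551,.1619,.063],187.1)
E
```

```text
[0.55532231 0.16153756 0.06228852] [ 0.29821461 -0.16420949  0.1762401 ]
travel [ 0.017  0.039 -0.071] roll 0.0014 len 0.08
```

Request:
send_rows(steps=[{"travel": [0,0,0],"roll": 0},{"travel": [0,0,0],"roll": 0},{"travel": [0,0,0],"roll": 0},{"travel": [0,0,0],"roll": 0},{"travel": [0,0,0],"roll": 0}], gripper=1, force=25)

```text
t: 3.43
tcp_pos: [0.5543, 0.1614, 0.0611]
tool_rot: [0.0, -0.063, 0.998, -0.0]
wrist_force: [0.4, 0.7, 1.2]
finger_gap: 0.0256
gripper_force: 0.0
```

Request:
send_rows(steps=[{"travel": [0,0,0],"roll": 0},{"travel": [0,0,0],"roll": 0},{"travel": [0,0,0],"roll": 0},{"travel": [0,0,0],"roll": 0},{"travel": [0,0,0],"roll": 0}])

```text
t: 3.85
tcp_pos: [0.5543, 0.1616, 0.061]
tool_rot: [0.0, -0.063, 0.998, 0.0]
wrist_force: [-0.8, 1.6, 1.4]
finger_gap: 0.0132
gripper_force: 30.0
```

Request:
send_rows(steps=[{"travel": [0,0,-0.08],"roll": 0},{"travel": [0,0,-0.15],"roll": 0},{"travel": [0,0,-0.15],"roll": 0},{"travel": [0,0,-0.15],"roll": 0}])

```text
t: 4.18
tcp_pos: [0.5539, 0.1612, 0.0621]
tool_rot: [-0.0, -0.063, 0.998, -0.0]
wrist_force: [0.3, -0.1, -2.8]
finger_gap: 0.013
gripper_force: 29.5
```

Request:
send_rows(steps=[{"travel": [-0.2,0,0],"roll": 0},{"travel": [-0.4,0,0],"roll": 0},{"travel": [-0.6,0,0],"roll": 0},{"travel": [-0.6,0,0],"roll": 0},{"travel": [-0.6,0,0],"roll": 0}])

```text
t: 4.6
tcp_pos: [0.5604, 0.1622, 0.0625]
tool_rot: [0.0, -0.063, 0.998, -0.0]
wrist_force: [-0.1, -0.7, -3.1]
finger_gap: 0.0132
gripper_force: 29.5
```

Request:
send_rows(steps=[{"travel": [-0.2,0,0],"roll": 0},{"travel": [-0.4,0,0],"roll": 0},{"travel": [-0.6,0,0],"roll": 0},{"travel": [-0.6,0,0],"roll": 0},{"travel": [-0.6,0,0],"roll": 0}])

```text
t: 5.02
tcp_pos: [0.5663, 0.1629, 0.0625]
tool_rot: [0.0, -0.063, 0.998, 0.0]
wrist_force: [-0.2, -0.3, -4.0]
finger_gap: 0.0132
gripper_force: 29.5
```

Request:
send_rows(steps=[{"travel": [-0.1,0,0],"roll": 0},{"travel": [-0.2,0,0],"roll": 0},{"travel": [-0.2,0,0],"roll": 0},{"travel": [-0.2,0,0],"roll": 0}])

```text
t: 5.35
tcp_pos: [0.5682, 0.1631, 0.0625]
tool_rot: [0.0, -0.063, 0.998, -0.0]
wrist_force: [-0.4, 0.5, -3.8]
finger_gap: 0.013
gripper_force: 29.5
```

Request:
send_rows(steps=[{"travel": [-0.05,0,0],"roll": 0},{"travel": [-0.1,0,0],"roll": 0},{"travel": [-0.1,0,0],"roll": 0}])

```text
t: 5.6
tcp_pos: [0.5693, 0.1633, 0.0625]
tool_rot: [0.0, -0.063, 0.998, -0.0]
wrist_force: [-0.6, 0.2, -3.2]
finger_gap: 0.0133
gripper_force: 29.5
```

Request:
send_rows(steps=[{"travel": [-0.05,0,0],"roll": 0},{"travel": [-0.1,0,0],"roll": 0},{"travel": [-0.1,0,0],"roll": 0}])

```text
t: 5.85
tcp_pos: [0.5703, 0.1634, 0.0625]
tool_rot: [0.0, -0.063, 0.998, 0.0]
wrist_force: [-0.0, -0.1, -2.3]
finger_gap: 0.0127
gripper_force: 29.5
```

Request:
send_rows(steps=[{"travel": [-0.05,0,0],"roll": 0},{"travel": [-0.1,0,0],"roll": 0},{"travel": [-0.1,0,0],"roll": 0}])

```text
t: 6.1
tcp_pos: [0.5713, 0.1635, 0.0625]
tool_rot: [0.0, -0.063, 0.998, -0.0]
wrist_force: [0.1, 0.7, -3.2]
finger_gap: 0.013
gripper_force: 29.5
```

Request:
send_rows(steps=[{"travel": [-0.05,0,0],"roll": 0},{"travel": [-0.1,0,0],"roll": 0},{"travel": [-0.1,0,0],"roll": 0}])

```text
t: 6.35
tcp_pos: [0.5719, 0.1636, 0.0624]
tool_rot: [-0.0, -0.063, 0.998, -0.0]
wrist_force: [-1.0, 0.1, -2.7]
finger_gap: 0.0129
gripper_force: 29.5
```

Request:
send_rows(steps=[{"travel": [-0.05,0,0],"roll": 0},{"travel": [-0.1,0,0],"roll": 0},{"travel": [-0.1,0,0],"roll": 0}])

```text
t: 6.6
tcp_pos: [0.5725, 0.1638, 0.0623]
tool_rot: [-0.001, -0.063, 0.998, -0.0]
wrist_force: [-3.4, -0.8, -1.6]
finger_gap: 0.0129
gripper_force: 29.7
```

Request:
send_rows(steps=[{"travel": [0,0,0],"roll": 0},{"travel": [0,0,0],"roll": 0},{"travel": [0,0,0],"roll": 0}])

```text
t: 6.85
tcp_pos: [0.5728, 0.1638, 0.0624]
tool_rot: [-0.0, -0.063, 0.998, -0.0]
wrist_force: [-4.0, -0.3, -1.8]
finger_gap: 0.013
gripper_force: 29.7
```

Request:
send_rows(steps=[{"travel": [-0.06,0,0],"roll": 0},{"travel": [-0.06,0,0],"roll": 0},{"travel": [-0.06,0,0],"roll": 0},{"travel": [-0.06,0,0],"roll": 0}])

```text
t: 7.18
tcp_pos: [0.5732, 0.1638, 0.0623]
tool_rot: [-0.001, -0.063, 0.998, -0.0]
wrist_force: [-5.2, -0.9, -0.5]
finger_gap: 0.013
gripper_force: 29.8
```

Request:
send_rows(steps=[{"travel": [-0.03,0,-0.1],"roll": 0},{"travel": [-0.03,0,-0.2],"roll": 0},{"travel": [-0.03,0,-0.3],"roll": 0},{"travel": [-0.03,0,-0.3],"roll": 0},{"travel": [-0.03,0,-0.3],"roll": 0}])

```text
t: 7.6
tcp_pos: [0.5744, 0.1639, 0.0656]
tool_rot: [0.0, -0.063, 0.998, 0.0]
wrist_force: [-2.4, -0.3, -3.2]
finger_gap: 0.0131
gripper_force: 29.4
```

Request:
send_rows(steps=[{"travel": [-0.06,0,0],"roll": 0},{"travel": [-0.12,0,0],"roll": 0},{"travel": [-0.12,0,0],"roll": 0},{"travel": [-0.12,0,0],"roll": 0}])

```text
t: 7.93
tcp_pos: [0.575, 0.164, 0.0655]
tool_rot: [-0.0, -0.063, 0.998, -0.0]
wrist_force: [-4.3, 0.4, -1.0]
finger_gap: 0.013
gripper_force: 29.7
```

Request:
send_rows(steps=[{"travel": [-0.12,0,-0.05],"roll": 0},{"travel": [-0.16,0,-0.1],"roll": 0},{"travel": [-0.2,0,-0.15],"roll": 0},{"travel": [-0.2,0,-0.2],"roll": 0},{"travel": [-0.2,0,-0.2],"roll": 0}])

```text
t: 8.35
tcp_pos: [0.577, 0.1643, 0.0675]
tool_rot: [-0.0, -0.063, 0.998, 0.0]
wrist_force: [-4.9, -0.5, -1.1]
finger_gap: 0.0132
gripper_force: 29.6
```

```bash
cat >> h.py <<'E'
def tilt():
    s,R=state();p,d=optics.read_camera("wrist");c=optics.calibration("wrist");T=np.array(c["tool_from_camera"])
    v,u=np.mgrid[0:480:2,0:640:2];v=v.ravel();u=u.ravel();dd=d[v,u];g=p[v,u].astype(int)
    ok=(dd>0)&(g[:,0]>g[:,2]+40)&(g[:,0]>60)
    n=cv2.undistortPoints(np.c_[u,v][ok].astype(float).reshape(-1,1,2),np.array(c["camera_matrix"]),np.array(c["D"]))[:,0]
    P=np.c_[n,np.ones(len(n))]*dd[ok][:,None]
    W=(R@(T[:3,:3]@P.T+T[:3,3:])).T+s["tcp_pos"]
    a=np.radians(7.1);e=np.array([[np.cos(a),np.sin(a)],[-np.sin(a),np.cos(a)]])
    L=(W[:,:2]-s["tcp_pos"][:2])@e.T;z=W[:,2]
    k=(abs(L[:,1])<.03)&(abs(L[:,0])<.075);x=L[k,0];y=L[k,1];z=z[k];m=z>np.percentile(z,50)-.03
    for _ in range(6):
        A=np.c_[x,y,np.ones_like(x)];f=np.linalg.lstsq(A[m],z[m],rcond=None)[0];m=abs(A@f-z)<.003
    print("tilt deg (front up +)",np.degrees(np.arctan(-f[0])).round(2),"side",np.degrees(np.arctan(f[1])).round(2),"z@tcp",f[2].round(4),"n",m.sum(),len(x),"x",x[m].min().round(3),x[m].max().round(3))
    return p
E
python3 -c "
from h import *
cv2.imwrite('pics/w5.png',tilt())"
```

```text
tilt deg (front up +) 3.04 side 0.11 z@tcp 0.0616 n 4186 5148 x -0.057 0.062
```

The cartridge is tilted 3° while held on the stop at about 5 N. I'll continue.

Request:
send_rows(steps=[{"travel": [-0.07,0,-0.07],"roll": 0},{"travel": [-0.13,0,-0.13],"roll": 0},{"travel": [-0.2,0,-0.2],"roll": 0},{"travel": [-0.25,0,-0.27],"roll": 0},{"travel": [-0.25,0,-0.27],"roll": 0}])

```text
t: 8.82
tcp_pos: [0.5801, 0.1647, 0.0705]
tool_rot: [0.0, -0.063, 0.998, 0.0]
wrist_force: [-4.5, -0.3, -1.1]
finger_gap: 0.0128
gripper_force: 29.5
```

Request:
send_rows(steps=[{"travel": [-0.08,0,-0.07],"roll": 0},{"travel": [-0.15,0,-0.13],"roll": 0},{"travel": [-0.23,0,-0.2],"roll": 0},{"travel": [-0.3,0,-0.27],"roll": 0},{"travel": [-0.3,0,-0.27],"roll": 0}])

```text
t: 9.23
tcp_pos: [0.583, 0.165, 0.0731]
tool_rot: [0.0, -0.063, 0.998, 0.0]
wrist_force: [-4.7, -0.2, -2.3]
finger_gap: 0.0135
gripper_force: 29.4
```

```bash
python3 -c "
from h import *
tilt()"
```

```text
tilt deg (front up +) 6.68 side 0.17 z@tcp 0.0669 n 4333 5249 x -0.06 0.057
```

Request:
send_rows(steps=[{"travel": [-0.08,0,-0.07],"roll": 0},{"travel": [-0.15,0,-0.15],"roll": 0},{"travel": [-0.23,0,-0.23],"roll": 0},{"travel": [-0.3,0,-0.3],"roll": 0},{"travel": [-0.3,0,-0.3],"roll": 0}])

```text
t: 9.7
tcp_pos: [0.5862, 0.1654, 0.0762]
tool_rot: [0.0, -0.063, 0.998, 0.0]
wrist_force: [-3.5, 0.0, -3.2]
finger_gap: 0.013
gripper_force: 29.1
```

Request:
send_rows(steps=[{"travel": [-0.06,0,-0.07],"roll": 0},{"travel": [-0.12,0,-0.13],"roll": 0},{"travel": [-0.18,0,-0.18],"roll": 0},{"travel": [-0.18,0,-0.18],"roll": 0}])

```text
t: 10.03
tcp_pos: [0.5878, 0.1656, 0.0779]
tool_rot: [0.0, -0.063, 0.998, 0.0]
wrist_force: [-1.7, -0.1, -4.0]
finger_gap: 0.0133
gripper_force: 29.0
```

```bash
python3 -c "
from h import *
tilt()"
```

```text
tilt deg (front up +) 9.69 side 0.13 z@tcp 0.0711 n 4504 5395 x -0.062 0.021
```

Tilt is 9.7°, and the nose underside is at about z 42, well over the lip at 28. Next I draw it forward with a slight rise, then straight up.

Request:
send_rows(steps=[{"travel": [0.5,0,-0.05],"roll": 0},{"travel": [1.0,0,-0.1],"roll": 0},{"travel": [1.5,0,-0.2],"roll": 0},{"travel": [2.0,0,-0.3],"roll": 0},{"travel": [2.5,0,-0.35],"roll": 0}])

```text
t: 10.5
tcp_pos: [0.5624, 0.1624, 0.0817]
tool_rot: [0.001, -0.063, 0.998, -0.0]
wrist_force: [1.1, 0.5, -4.2]
finger_gap: 0.0131
gripper_force: 29.1
```

Request:
send_rows(steps=[{"travel": [0.5,0,-0.3],"roll": 0},{"travel": [0.9,0,-0.6],"roll": 0},{"travel": [1.0,0,-1.0],"roll": 0},{"travel": [1.0,0,-1.5],"roll": 0},{"travel": [1.0,0,-2.0],"roll": 0}])

```text
t: 10.92
tcp_pos: [0.553, 0.1612, 0.102]
tool_rot: [0.0, -0.063, 0.998, -0.0]
wrist_force: [1.0, 0.8, -3.2]
finger_gap: 0.013
gripper_force: 29.1
```

```bash
python3 -c "
from h import *
cv2.imwrite('pics/w6.png',tilt())"
```

```text
tilt deg (front up +) 8.88 side 0.09 z@tcp 0.0954 n 4458 5318 x -0.062 0.053
```

View pics/w6.png

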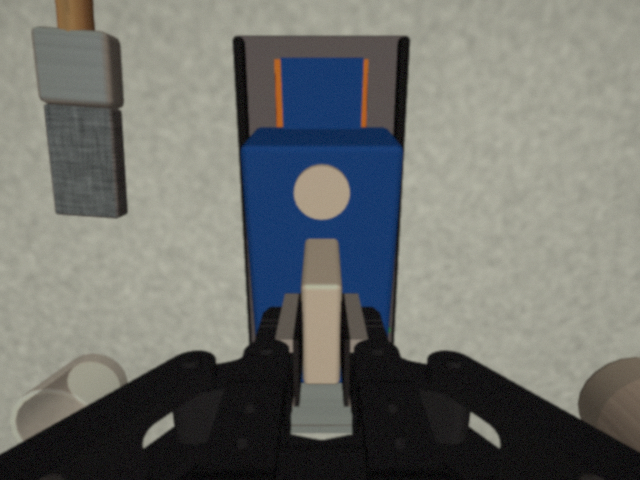

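The cartridge is clear of both clips: its nose is above the lip at (322,90). Now I lift it and carry it to the tray.

Request:
send_rows(steps=[{"travel": [0,0,-2.5],"roll": 0},{"travel": [0,0,-5.0],"roll": 0},{"travel": [0,0,-7.5],"roll": 0},{"travel": [0,0,-9.5],"roll": 0},{"travel": [0,0,-10.0],"roll": 0}])

```text
t: 11.38
tcp_pos: [0.5554, 0.1615, 0.2058]
tool_rot: [0.004, -0.063, 0.998, 0.0]
wrist_force: [-0.2, -0.5, -3.3]
finger_gap: 0.0133
gripper_force: 29.1
```

```bash
python3 - <<'E'
from h import *
s,R=state();print(s["tcp_pos"],s["wrist_force"]);to([.586,-.2395,.2],172)
E
```

```text
[0.55535627 0.16146882 0.20582775] [-0.17564776 -0.47695741 -3.28562032]
travel [  1.974 -40.165   0.582] roll 0.2649 len 40.22
```

Request:
send_rows(steps=[{"travel": [0,-1.5,0],"roll": 0},{"travel": [0.2,-4.5,0],"roll": 0},{"travel": [0.4,-7.5,0],"roll": 0},{"travel": [0.6,-10.5,0],"roll": 0},{"travel": [0.8,-13.5,0],"roll": 0}])

```text
t: 11.8
tcp_pos: [0.5612, 0.0252, 0.2002]
tool_rot: [-0.001, -0.063, 0.998, 0.0]
wrist_force: [0.7, -0.0, -2.9]
finger_gap: 0.0135
gripper_force: 29.1
```

Request:
send_rows(steps=[{"travel": [0.2,-3,0],"roll": 0},{"travel": [0.4,-6,0],"roll": 0},{"travel": [0.6,-9,0],"roll": 0},{"travel": [0.8,-12,0],"roll": 0},{"travel": [0.9,-15,0],"roll": 0}])

```text
t: 12.22
tcp_pos: [0.5709, -0.125, 0.2001]
tool_rot: [-0.001, -0.062, 0.998, 0.0]
wrist_force: [1.6, 0.2, -2.8]
finger_gap: 0.0132
gripper_force: 29.1
```

Request:
send_rows(steps=[{"travel": [0.1,-3,0],"roll": 0.06},{"travel": [0.2,-6,0],"roll": 0.12},{"travel": [0.2,-9,0],"roll": 0.18},{"travel": [0.3,-11,0],"roll": 0.24},{"travel": [0.3,-11.6,0],"roll": 0.264}])

```text
t: 12.63
tcp_pos: [0.5824, -0.2428, 0.1998]
tool_rot: [-0.0, 0.072, 0.997, -0.0]
wrist_force: [0.2, 0.5, -3.4]
finger_gap: 0.0131
gripper_force: 29.1
```

Request:
send_rows(steps=[{"travel": [0,0,0],"roll": 0},{"travel": [0,0,0],"roll": 0},{"travel": [0,0,0],"roll": 0},{"travel": [0,0,0],"roll": 0},{"travel": [0,0,0],"roll": 0}])

```text
t: 13.05
tcp_pos: [0.5831, -0.2379, 0.2012]
tool_rot: [-0.0, 0.068, 0.998, 0.0]
wrist_force: [-0.7, 0.9, -2.9]
finger_gap: 0.0133
gripper_force: 29.1
```

```bash
python3 - <<'E'
from h import *
s,R=state();print(s["tcp_pos"],s["wrist_force"]);to([.586,-.2395,.1],172)
cv2.imwrite('pics/w7.png',tilt())
E
```

```text
[ 0.5830711  -0.23789452  0.20122148] [-0.70359212  0.85855259 -2.86349454]
travel [-0.312 -0.121 10.122] roll 0.0028 len 10.13
tilt deg (front up +) 8.65 side 2.44 z@tcp 0.1946 n 3887 4645 x -0.067 0.054
```

View pics/w7.png

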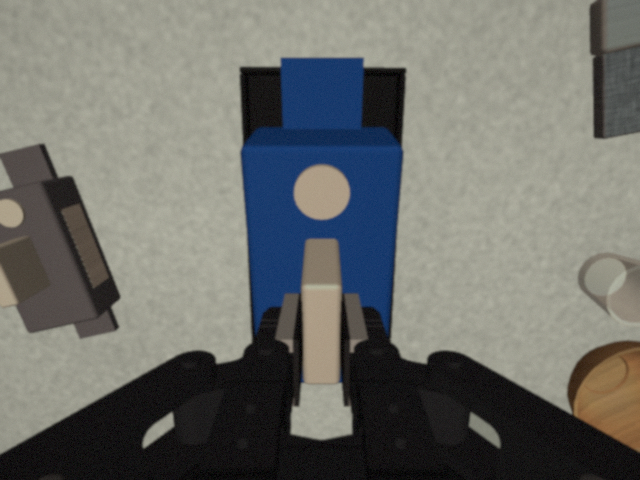

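The tray's front corners are at (241,68) and (404,68), symmetric about the cartridge, so the yaw is good. I've used all ten picture views, so the remaining checks are numeric.

```bash
python3 - <<'E'
from h import *
s,R=state();print(s["tcp_pos"])
f=wristw([(241,68),(404,68)],.02);u=np.array([np.cos(np.radians(-8)),np.sin(np.radians(-8)),0]);print(f.round(4),(f.mean(0)+.12*u).round(4))
c=f.mean(0)+.12*u
t=.5*(c+np.array([.590,-.240,0]))+(.011-.004)*u;t[2]=.078;print(t);to(t,172)
E
```

```text
[ 0.58311811 -0.23811807  0.20135848]
[[ 0.4641 -0.2849  0.02  ]
 [ 0.4815 -0.1599  0.02  ]] [ 0.5916 -0.2391  0.02  ]
[ 0.5977278  -0.24051679  0.078     ]
travel [-1.478 -0.038 12.336] roll 0.0025 len 12.42
```

Request:
send_rows(steps=[{"travel": [-0.5,0,2.5],"roll": 0},{"travel": [-1.0,0,5.5],"roll": 0},{"travel": [-1.5,0,8.5],"roll": 0},{"travel": [-1.5,0,10.5],"roll": 0},{"travel": [-1.5,0,11.5],"roll": 0}])

```text
t: 13.52
tcp_pos: [0.596, -0.2394, 0.0825]
tool_rot: [-0.002, 0.069, 0.998, 0.001]
wrist_force: [-0.3, -0.1, -2.8]
finger_gap: 0.0131
gripper_force: 29.0
```

Request:
send_rows(steps=[{"travel": [0,0,0.4],"roll": 0},{"travel": [0,0,0.8],"roll": 0},{"travel": [0,0,0.8],"roll": 0},{"travel": [0,0,0.8],"roll": 0}])

```text
t: 13.85
tcp_pos: [0.5987, -0.2418, 0.0799]
tool_rot: [0.001, 0.069, 0.998, -0.001]
wrist_force: [0.1, -0.7, -2.6]
finger_gap: 0.013
gripper_force: 29.1
```

```bash
python3 - <<'E'
from h import *
s,R=state();print(s["tcp_pos"],s["wrist_force"]);tilt()
E
```

```text
[ 0.59874231 -0.24177368  0.07987754] [ 0.13834065 -0.70306014 -2.58604143]
tilt deg (front up +) 8.49 side 2.41 z@tcp 0.0733 n 3940 4708 x -0.067 0.057
```

Request:
send_rows(steps=[{"travel": [0,0,0.2],"roll": 0},{"travel": [0,0,0.4],"roll": 0},{"travel": [0,0,0.6],"roll": 0},{"travel": [0,0,0.8],"roll": 0},{"travel": [0,0,0.9],"roll": 0}])

```text
t: 14.32
tcp_pos: [0.5975, -0.2412, 0.069]
tool_rot: [-0.0, 0.069, 0.998, 0.0]
wrist_force: [-2.9, 0.5, 2.2]
finger_gap: 0.0129
gripper_force: 29.7
```

Request:
send_rows(steps=[{"travel": [0,0,0.1],"roll": 0},{"travel": [0,0,0.2],"roll": 0},{"travel": [0,0,0.2],"roll": 0},{"travel": [0,0,0.2],"roll": 0}])

```text
t: 14.65
tcp_pos: [0.598, -0.2415, 0.0678]
tool_rot: [0.0, 0.069, 0.998, -0.0]
wrist_force: [-3.5, 0.9, 4.8]
finger_gap: 0.0133
gripper_force: 30.0
```

Request:
send_rows(steps=[{"travel": [0.15,0,0.1],"roll": 0},{"travel": [0.25,0,0.2],"roll": 0},{"travel": [0.35,0,0.3],"roll": 0},{"travel": [0.45,0,0.4],"roll": 0},{"travel": [0.5,0,0.5],"roll": 0}])

```text
t: 15.07
tcp_pos: [0.5925, -0.2405, 0.0619]
tool_rot: [-0.0, 0.069, 0.998, 0.0]
wrist_force: [-2.8, -0.4, 3.1]
finger_gap: 0.013
gripper_force: 29.9
```

Request:
send_rows(steps=[{"travel": [0.1,0,0.1],"roll": 0},{"travel": [0.2,0,0.2],"roll": 0},{"travel": [0.3,0,0.3],"roll": 0},{"travel": [0.4,0,0.4],"roll": 0},{"travel": [0.4,0,0.4],"roll": 0}])

```text
t: 15.48
tcp_pos: [0.5886, -0.2398, 0.0578]
tool_rot: [-0.0, 0.069, 0.998, 0.0]
wrist_force: [-2.6, 0.0, 1.8]
finger_gap: 0.0132
gripper_force: 29.8
```

```bash
python3 - <<'E'
from h import *
s,R=state();print(s["tcp_pos"],s["wrist_force"]);tilt()
E
```

```text
[ 0.58858041 -0.23984312  0.05776002] [-2.56952505e+00  5.45924216e-04  1.83656071e+00]
tilt deg (front up +) 1.02 side 0.32 z@tcp 0.0519 n 3815 4714 x -0.062 0.062
```

Request:
send_rows(steps=[{"travel": [0.06,0,0.06],"roll": 0},{"travel": [0.1,0,0.11],"roll": 0},{"travel": [0.13,0,0.15],"roll": 0},{"travel": [0.13,0,0.15],"roll": 0}])

```text
t: 15.87
tcp_pos: [0.5875, -0.2398, 0.0566]
tool_rot: [-0.0, 0.069, 0.998, 0.0]
wrist_force: [-1.7, -0.0, 1.3]
finger_gap: 0.0131
gripper_force: 29.9
```

```bash
python3 - <<'E'
from h import *
s,R=state();print(s["tcp_pos"],s["wrist_force"]);tilt()
E
```

```text
[ 0.5874889  -0.23976577  0.05657779] [-1.72329047 -0.0213375   1.29193041]
tilt deg (front up +) 0.25 side 0.08 z@tcp 0.0507 n 3836 4714 x -0.062 0.063
```

It's flat: tilt 0.25°, body top at 50.7 mm against 50 expected. I'll release it.

Request:
send_rows(steps=[{"travel": [0,0,0],"roll": 0},{"travel": [0,0,0],"roll": 0},{"travel": [0,0,0],"roll": 0},{"travel": [0,0,0],"roll": 0},{"travel": [0,0,0],"roll": 0}], gripper=0.4)

```text
t: 16.33
tcp_pos: [0.5876, -0.2398, 0.0566]
tool_rot: [0.0, 0.069, 0.998, 0.0]
wrist_force: [-0.0, -0.1, -0.0]
finger_gap: 0.0511
gripper_force: 0.0
```

Request:
send_rows(steps=[{"travel": [0,0,-1.0],"roll": 0},{"travel": [0,0,-3.0],"roll": 0},{"travel": [0,0,-6.0],"roll": 0},{"travel": [0,0,-9.0],"roll": 0},{"travel": [0,0,-12.0],"roll": 0}])

```text
t: 16.75
tcp_pos: [0.5874, -0.2397, 0.1786]
tool_rot: [0.0, 0.069, 0.998, 0.0]
wrist_force: [0.0, -1.2, 0.1]
finger_gap: 0.0513
gripper_force: 0.0
```

Request:
send_rows(steps=[{"travel": [0,0,-2],"roll": 0},{"travel": [0,0,-4],"roll": 0},{"travel": [0,0,-4],"roll": 0},{"travel": [0,0,-4],"roll": 0},{"travel": [0,0,-4],"roll": 0}])

```text
t: 17.17
tcp_pos: [0.5872, -0.2395, 0.2161]
tool_rot: [-0.0, 0.069, 0.998, 0.0]
wrist_force: [0.3, 0.2, 0.0]
finger_gap: 0.0512
gripper_force: 0.0
```

```bash
python3 - <<'E'
from h import *
s,R=state();print(s["tcp_pos"],s["wrist_force"],s["joint_vel"].round(2),s["finger_gap"])
p=tilt();b=(p[...,0].astype(int)>p[...,2]+40)&(p[...,0]>60);b[:, :200]=0;b[:,450:]=0
ys,xs=np.nonzero(b);n=wristw([(xs[ys<ys.min()+3].mean(),ys.min())],.013);print("blue px",xs.min(),xs.max(),ys.min(),ys.max(),"nose end",n)
u=np.array([np.cos(np.radians(-8)),np.sin(np.radians(-8))]);w=n[0,:2]-[.591,-.2395]
print("nose from tray centre: along",w@u,"across",w@[-u[1],u[0]])
E
```

```text
[ 0.58717453 -0.23950432  0.21607057] [0.31887277 0.19399005 0.00294383] [-0.    0.02  0.02 -0.   -0.   -0.  ] 0.05116344778937736
tilt deg (front up +) 0.04 side -0.07 z@tcp 0.0503 n 1866 2142 x -0.061 0.067
blue px 280 361 104 300 nose end [[ 0.50105939 -0.22813318  0.013     ]]
nose from tray centre: along -0.09064726594788726 across -0.0012611102029605854
```

The cartridge lies flat at 0.04° with its top at 50.3 mm. The nose is 91 mm from the tray centre along the tray and 1 mm off across it, so it is well inside. I'm handing in.

```bash
python3 -c "
from workcell import arm
print(arm.hand_in())"
```

```text
the job is handed in; nothing more can be done
None
```

The blue cartridge came out of its base in the order asked (back to the stop at about 5 N, though the push had eased to 1.7 N by the end of the tilt, tilted to about 10°, then drawn forward and up) and lies flat and centred in the black drip tray; the arm is clear and the job is handed in at about 17 s, with nothing else touched as far as the forces and pictures showed.

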